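# Eject a cast bracket from its bench mould and lay it in the tray

### The arm

A 6-joint arm with a two-finger parallel gripper is mounted at the origin on a cart in front of the work surface, level with it; the furniture and walls round the work are solid. World frame = base frame: x ahead of the robot, y to its left, z up, the work surface at z = 0. Lengths are in m, angles in rad, forces in N, time in s.
With the tool pointing down it reaches from about 0.2 to 0.875 m from the base axis. Payload 3.4 kg.
Tool frame: the origin (TCP) lies between the finger pads; the fingertips stand 25 mm ahead of it and the grasp point (between the pads) lies 6 mm ahead of it (r.nose_length is the z of the fingertips in the tool frame, in m); z points along the fingers, y is the line along which they close (so a half turn about z gives the same grasp; the last joint's range is limited). The gripper opens to 94 mm and grips with 3 to 60 N. Pads are 16 mm wide; open, the fingers measure 119 mm over their backs; the gripper's body (75 mm by 177 mm) begins 78 mm behind the grasp point.
Start: joints at [-1.308, 0.276, 1.505, -0, 1.361, -0.121], TCP at [0.215, -0.533, 0.23] pointing down, gripper open.
Joint ranges: [-2.89, 2.89], [-0.75, 2.08], [0.22, 2.7], [-1.18, 4.32], [0.11, 2.71], [-2.7, 2.7]. Speed limits (rad/s): [2.57, 2.57, 3.14, 3.14, 3.14, 3.14].

### API

Orientations are given as a unit quaternion [w, x, y, z].
In Python, from plant import r, gripper_to, inverse_kinematics, vision, models, telemetry gives the robot as it stands. Calls block until the motion is done:
- r.move_to(position, orientation): joint-space move of the TCP to a pose.
- r.move_l(position, rot=None, vel=0.15, guard=None): straight line of the TCP; rot=None keeps the orientation; vel is the mean speed in m/s. With guard (N) it stops when the force on the tool has changed by that much, and returns True; else False.
- r.movej(angles): joint-space move.
- gripper_to(opening, f_grip=None): finger opening in m; f_grip is the grip in N (None keeps the last); returns when the fingers have stopped.
- r.hold(seconds).
- inverse_kinematics(position, orientation): joint angles nearest the present ones, or None.
- vision.snapshot(name): name is "scene" or "top" or "wrist"; returns the picture (480x640x3 uint8, red, green, blue); there is no depth.
- vision.get_calibration(name): a dict with "fx", "fy", "cx", "cy" (pixels), "D" ([k1, k2, p1, p2, k3] as OpenCV has them; the pictures are not rectified), "position" and "orientation" of the camera in the world. Camera axes: x right, y down, z forward; pixel columns grow to the right and rows downward; lengths in m; the calibration is good to about 2 mm. A picture is of the moment at which its call begins: read the wrist's pose just before it. get_calibration takes no time and is no camera call; for the wrist camera it gives the pose at the moment of the call.
A pose or a line that the arm cannot do raises r.PlanningError and nothing moves.
- r.sign_off(): hands the job in; it is judged then, once.
Trained networks look in the newest picture that a camera, given by its name, has taken for a name from the list of things; names that differ only in an ending like _2 or _b are one class to them, and where a whole thing is asked for, a point or a joint stands for the part that bears it (a point fixed in the world has none). Each returns a list of dicts, best first, with "score" (0 to 1); they miss things now and then, are a little off and sometimes report something else, mostly with a low value. They report only what shows in the picture. A call takes as long as a camera call. They do not tell look-alikes from the thing itself.
- models.boxes_of(thing, camera): "at" ([x, y, z] in m, in world coordinates, good to about 4 mm: the middle of the surface that is visible of it).
- models.regions_of(thing, camera): "pixels" (480x640 bool, what is visible of it).
- models.mark_of(thing, camera): "at" ([x, y, z] in m, in world coordinates, good to about 4 mm: a listed point, or the origin of a listed thing).
Readings, each from a call of its own:
- telemetry.current_t(): time.
- telemetry.current_joints(): joint angles.
- telemetry.current_dq(): joint speeds.
- telemetry.current_joint_efforts(): joint torques, N m.
- telemetry.current_ee_pos(): TCP position.
- telemetry.current_tool_rot(): TCP orientation.
- telemetry.current_wrist_force(): force on the tool from outside, world axes, zero at the start.
- telemetry.current_torque(): the same for the moment, N m.
- telemetry.current_opening(): finger opening in m.
- telemetry.current_finger_force(): force on a finger pad.
Only numpy, scipy, OpenCV 4.12 (cv2) and the standard library are available. Lean on these libraries where they do the work, as an engineer would, in place of code of your own. Each camera call takes 0.05 s, during which the arm holds its last target. There are 200 camera calls.

### The job

The bracket in the bench mould has cured: swing the hold-down finger clear of the cavity, pull the ejector lever all the way over so that the pins raise the casting, then lift the casting out and lay it gently, flat and right way up, on the floor of the steel tray, clear of the casting already there. Push the ejector lever all the way back so that the pins are down for the next pour, leave the hold-down swung clear, and do not disturb the finished casting or the other things on the bench.

Things in the scene. Friction and masses are not known exactly. Their poses are not given: they have to be found in the camera images.
- mould: Fixed bench mould; origin at bench level under its centre, z up, turned up to 0.4 rad from the world axes. Dark sole plate x -88 to 88, y -84 to 64, 10 mm high; aluminium block x -60 to 60, y -50 to 50, its face at z 45. The lever stands at its -y side, the hold-down at its (+x, +y) corner. Low stops (35 mm) for the lever at x +-17, y -67.
- mould_cavity (a point): Floor of the open T-shaped cavity in the mould's bright steel insert, at mould (0, 4, 30) mm under the casting's origin; axes as the mould's. 15 mm deep, 2 mm wider all round than the casting, whose top lies 1 mm below the face until ejected. Four 6 mm ejector pins come up through the floor.
- hold_down (a joint): Angle of the hold-down finger, rad, 0 to 2.0: flat steel bar, 12 mm wide, 2 to 8 mm above the face. Near 0 (start 0 to 0.1) its end lies over the casting's cross-bar and stops it rising; growing, it swings clockwise seen from above, the end going towards the mould's +y and out over the edge. From 0.9 on it is well clear of the cavity. Stays where left; about 1 N at the knob moves it.
- hold_down_pivot (a point): Vertical pivot axis of the hold-down finger, at mould (46, 38) mm, on the face. From pivot to knob axis 50.6 mm; at 0 rad the knob lies at mould (-2, 22), at 1.9 rad straight towards +y from the pivot.
- hold_down_knob (a point): Mid-height of the upright black knob on the end of the hold-down finger, 12 mm in diameter, z 53 to 75 mm.
- ejector_lever (a joint): Angle of the ejector lever, rad, 0 to 1.22, swinging in the mould's x-z plane. At 0 (start 0 to 0.03) it leans 35 deg from vertical towards the mould's +x (away from the robot), pins down; growing, it rises and goes over; at 1.22 it leans 35 deg towards -x. Pins and casting rise 11.5 mm per rad, leaving 12 mm of casting above the face. Stays where left; about 3 N at the ball moves it.
- lever_knob (a point): Centre of the black ball (18 mm in diameter) on the lever's end; 80 mm from the pivot, which lies along the mould's y at mould (0, -67, 24) mm; rod 8 mm thick. 90 mm above the bench at either end of the swing, 104 mm when upright. Push along its arc: a finger that rubs straight across it may jam.
- casting: Black T-shaped cast bracket, 14 mm thick, 32 to 63 g, loose in the cavity, axes along the mould's. Origin: underside of its stem, 3 mm from the centre of mass; x across the stem, y along it towards the cross-bar, z up. Stem 20 mm wide (x -10 to 10), y -31 to 9; cross-bar 44 mm wide (x -22 to 22), y 9 to 27.
- tray: Fixed open steel instrument tray, 250 x 136 x 28 mm, origin at the centre of its underside, x along its length. Flat floor x -109 to 109, y -52 to 52, its top at z 2; rim 28 mm high. Turned up to 0.4 rad either way from the world axes.
- finished_casting: A finished casting, the same shape and frame as the other, lying flat on the tray floor within 80 mm of its centre along its length, stem roughly (within 0.35 rad) along the tray's y. To be left alone.
- loupe: Black loupe standing between mould and tray, 40 mm wide, 38 mm high, origin under its centre. Bystander.
- collet_0: Steel collet, 25 mm wide, 30 mm high, standing between mould and tray, origin under its centre. Bystander.
- sample_jar: Small jar, 30 mm wide, 36 mm high, between mould and tray, origin under its centre. Bystander.
- driver_purple: Small purple screwdriver, 181 mm long, lying at the right. Bystander.
- dish_b: Petri dish, 62 mm wide, 16 mm high, at the right. Bystander.
- caliper: Caliper, 200 mm long, lying at the left. Bystander.
- bench_brush: Black brush, 163 mm long, lying at the left rear. Bystander.
Mind the look-alikes: they are no part of the job. What is shaped like the casting but blue or yellow is not meant.

How it is judged:
On the way, in this order (a step that is already met when the one before it is completed fails the run):
1. the hold-down finger is swung clear of the cavity (value of joint hold_down above 0.9 rad), for 0.1 s.
2. the lever is pulled over and the casting stands raised on the pins, not held by the fingers (value of joint ejector_lever above 1.05 rad and z of casting in the frame of mould between 0.04 and 0.048 m and horizontal distance between casting and mould below 0.02 m and contact force between the fingers and casting below 0.2 N), for 0.2 s.
At the end, for the whole second after the job is handed in: The casting lies at rest on the tray floor (within 4 mm of it), right way up within 0.1 rad, its origin within 100 mm along and 42 mm across of the tray's centre, not touching the finished casting and let go; the ejector lever is back below 0.15 rad and the hold-down is left beyond 0.9 rad (x of casting in the frame of tray between -0.1 and 0.1 m and y of casting in the frame of tray between -0.042 and 0.042 m and z of casting in the frame of tray between -0.002 and 0.006 m and angle between casting's own z axis and vertical below 0.1 rad and contact force between casting and finished_casting below 0.05 N and linear speed of casting below 0.02 m/s and contact force between the fingers and casting below 0.05 N and value of joint ejector_lever below 0.15 rad and value of joint hold_down above 0.9 rad).
It fails at once if the casting is let go in the air over the tray, more than 10 mm above its floor (x of casting in the frame of tray between -0.125 and 0.125 m and y of casting in the frame of tray between -0.068 and 0.068 m and z of casting in the frame of tray between 0.012 and 0.5 m and contact force between the fingers and casting below 0.05 N).
It fails at once if the finished casting is moved more than 15 mm or tipped (distance of finished_casting from where it was at the start of the episode above 0.015 m or angle between finished_casting's own z axis and vertical above 0.3 rad).
It fails at once if another thing on the bench is moved more than 25 mm (distance of any of loupe, collet_0, sample_jar, driver_purple, dish_b, caliper, bench_brush from where it was at the start of the episode above 0.025 m).
It also fails if it takes over 67 s, if anything falls off the work surface, if the arm or the gripper's body presses on something with over 40 N, if the wrist force passes 120 N, or if a joint passes its speed limit or range.

## Working session

There is one attempt and no reset: what is moved stays moved. The work goes in short steps, each a Python script; the robot and the scene stay as the last script left them, time stands still between calls to the robot, and variables do not carry over. Pictures are saved under pics/ and viewed, at most 10 in all, crops included, and the job is handed in when it is done.

```bash
ls; mkdir -p pics; python3 - <<'E'
from plant import *
import cv2,numpy as np
for c in ("scene","top"):
    im=vision.snapshot(c); cv2.imwrite(f"pics/{c}0.png",im[:,:,::-1])
    k=vision.get_calibration(c); print(c,np.round(k["position"],3),np.round(k["orientation"],3),k["fx"])
    for t in ("mould_cavity","mould","hold_down_pivot","hold_down_knob","lever_knob","casting","tray","finished_casting","loupe","collet_0","sample_jar"):
        print(t,[(np.round(d["at"],3).tolist(),round(d["score"],2)) for d in models.mark_of(t,c)[:3]])
print(telemetry.current_t())
E
```

```text
pics
scene [-0.039 -0.927  1.177] [-0.373  0.894 -0.226  0.101] 541.4670693780355
mould_cavity [([0.51, 0.196, 0.028], 0.66)]
mould [([0.51, 0.196, 0.006], 0.61)]
hold_down_pivot [([0.553, 0.238, 0.048], 0.76)]
hold_down_knob [([0.503, 0.218, 0.067], 0.39)]
lever_knob [([0.568, 0.142, 0.085], 0.52)]
casting [([0.688, 0.262, 0.001], 0.56), ([0.344, 0.104, -0.0], 0.49)]
tray [([0.526, -0.169, 0.003], 0.91)]
finished_casting []
loupe [([0.588, 0.007, -0.003], 0.43)]
collet_0 [([0.507, -0.008, -0.001], 0.41)]
sample_jar [([0.448, 0.002, 0.004], 0.49)]
top [0.358 0.046 1.281] [-0.047  0.71  -0.701  0.045] 446.4595574166135
mould_cavity [([0.512, 0.198, 0.029], 0.58)]
mould [([0.509, 0.197, -0.001], 0.77), ([0.534, 0.43, -0.004], 0.43)]
hold_down_pivot [([0.547, 0.236, 0.048], 0.68)]
hold_down_knob []
lever_knob [([0.569, 0.137, 0.091], 0.41)]
casting [([0.399, 0.514, -0.003], 0.7), ([0.342, 0.103, -0.003], 0.68), ([0.688, 0.265, 0.001], 0.64)]
tray []
finished_casting [([0.58, -0.158, 0.006], 0.49), ([0.509, -0.001, 0.004], 0.27)]
loupe [([0.589, 0.002, 0.002], 0.49)]
collet_0 [([0.511, -0.0, -0.002], 0.58)]
sample_jar [([0.451, 0.006, 0.001], 0.59)]
1.2
```

View pics/scene0.png

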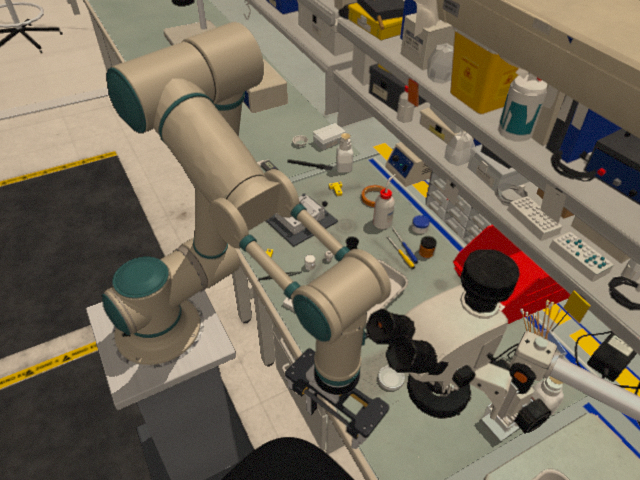

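View pics/top0.png

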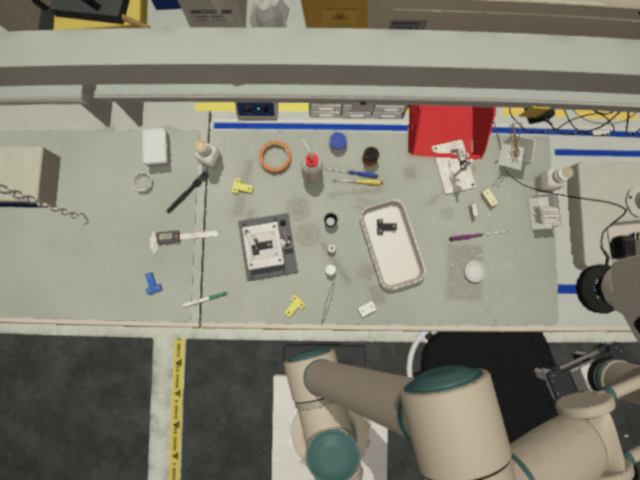

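The top view shows the mould at about (267,246) with the lever on its right, the tray at (393,245) holding the finished casting at (386,226), and the loupe, collet and jar between them at column 331. The scene view agrees. I'll go over the tray and mould with the wrist camera to refine these positions.

```bash
cat > h.py <<'E'
from plant import *
import cv2,numpy as np
from scipy.spatial.transform import Rotation as R
def down(psi):  # tool y (closing line) at angle psi in world, z down
    c,s=np.cos(psi),np.sin(psi)
    q=R.from_matrix(np.array([[-s,c,0],[c,s,0],[0,0,-1.]])).as_quat()
    return [q[3],q[0],q[1],q[2]]
def marks(c,ts):
    for t in ts: print(t,[(np.round(d["at"],4).tolist(),round(d["score"],2)) for d in models.mark_of(t,c)[:3]])
def project(c,k,P):
    q=k["orientation"]; Rw=R.from_quat([q[1],q[2],q[3],q[0]]).as_matrix()
    pc=(np.atleast_2d(P)-k["position"])@Rw
    K=np.array([[k["fx"],0,k["cx"]],[0,k["fy"],k["cy"]],[0,0,1]])
    return cv2.projectPoints(pc,np.zeros(3),np.zeros(3),K,np.array(k["D"],float))[0][:,0]
def state():
    print("t",round(telemetry.current_t(),2),"ee",np.round(telemetry.current_ee_pos(),4),"F",np.round(telemetry.current_wrist_force(),1),"op",round(telemetry.current_opening(),4),"ff",np.round(telemetry.current_finger_force(),1))
def snap(c,name):
    k=vision.get_calibration(c); im=vision.snapshot(c); cv2.imwrite(f"pics/{name}.png",im[:,:,::-1]); np.save(f"pics/{name}.npy",k,allow_pickle=True)
    return im,k
E
python3 - <<'E'
from h import *
q0=telemetry.current_tool_rot(); print(q0, R.from_quat([q0[1],q0[2],q0[3],q0[0]]).as_matrix().round(2).tolist())
r.move_to([0.43,-0.165,0.36],q0)
im,k=snap("wrist","w_tray"); print(np.round(k["position"],3),np.round(k["orientation"],3))
marks("wrist",["tray","finished_casting"])
r.move_to([0.42,0.18,0.33],q0)
im,k=snap("wrist","w_mould"); print(np.round(k["position"],3),np.round(k["orientation"],3))
marks("wrist",["mould","mould_cavity","hold_down_pivot","hold_down_knob","lever_knob","casting"])
state(); print(telemetry.current_joints())
a=np.hstack([cv2.imread("pics/w_tray.png"),cv2.imread("pics/w_mould.png")])
cv2.imwrite("pics/both.png",cv2.resize(a,(800,300)))
E
```

```text
[ 7.37382963e-05  9.81639063e-01  1.90747857e-01 -1.90956891e-06] [[0.93, 0.37, 0.0], [0.37, -0.93, -0.0], [-0.0, 0.0, -1.0]]
[ 0.506 -0.135  0.515] [ 0.116  0.821 -0.554 -0.078]
tray [([0.5214, -0.168, 0.002], 0.84), ([0.5073, 0.2189, 0.0633], 0.67)]
finished_casting [([0.5746, -0.1531, 0.0021], 0.95)]
[0.496 0.21  0.486] [ 0.116  0.821 -0.554 -0.077]
mould [([0.5103, 0.1957, 0.0009], 0.97)]
mould_cavity [([0.5082, 0.1992, 0.0212], 0.92)]
hold_down_pivot [([0.5069, 0.2208, 0.0639], 0.69), ([0.5516, 0.2374, 0.0413], 0.59)]
hold_down_knob [([0.508, 0.2181, 0.0645], 0.74)]
lever_knob []
casting [([0.4034, 0.5173, 0.0033], 0.88), ([0.51, 0.202, 0.034], 0.72), ([0.3473, 0.1067, -0.0063], 0.57)]
t 4.64 ee [0.4203 0.1795 0.33  ] F [-0.9  0.3 -0.5] op 0.0937 ff 0.0
[ 2.51260592e-01  5.10791863e-02  1.54340013e+00 -1.94498077e-04
  1.54714344e+00  1.43939852e+00]
```

View pics/w_mould.png

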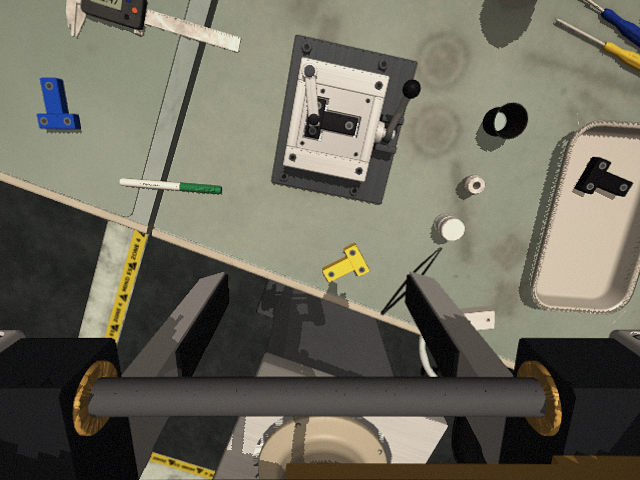

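View pics/w_tray.png

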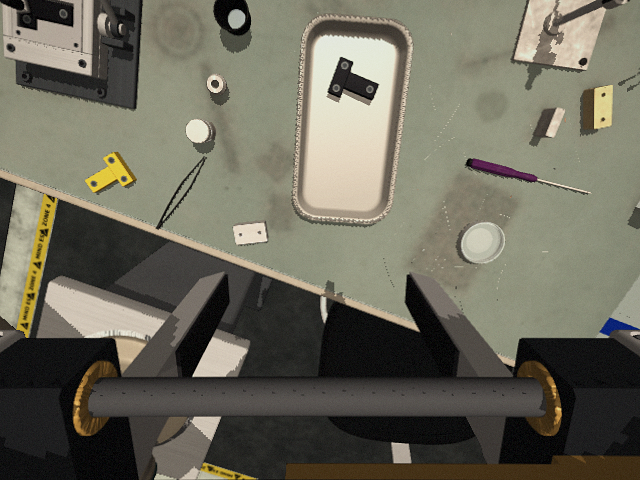

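The wrist views show the mould's sole-plate corners at (297,35), (417,60), (384,204) and (272,185), the lever ball at (411,89), the knob top at (314,121) and the pivot at (309,71). The tray spans (302,15) to (400,222), with the finished casting's T near (350,82). Next I fit the poses.

```bash
cat >> h.py <<'E'
def unproj(k,uv,z):
    q=k["orientation"]; Rw=R.from_quat([q[1],q[2],q[3],q[0]]).as_matrix()
    K=np.array([[k["fx"],0,k["cx"]],[0,k["fy"],k["cy"]],[0,0,1]])
    n=cv2.undistortPoints(np.array(uv,float).reshape(-1,1,2),K,np.array(k["D"],float))[:,0]
    d=np.c_[n,np.ones(len(n))]@Rw.T; p=np.array(k["position"])
    return p+d*((z-p[2])/d[:,2])[:,None]
E
python3 - <<'E'
from h import *
from scipy.optimize import least_squares
k=np.load("pics/w_mould.npy",allow_pickle=True).item()
g=cv2.cvtColor(cv2.imread("pics/w_mould.png"),cv2.COLOR_BGR2GRAY)
uv=np.array([[297,35],[417,60],[384,204],[272,185]],np.float32)
c=cv2.cornerSubPix(g,uv.reshape(-1,1,2).copy(),(5,5),(-1,-1),(3,30,.01))[:,0]; print(c.tolist())
uv=np.vstack([c,[[411,89],[309.5,71]]])
M=np.array([[88,64,10],[88,-84,10],[-88,-84,10],[-88,64,10],[45.9,-67,89.5],[46,38,50]])/1e3
def W(p,M): c,s=np.cos(p[2]),np.sin(p[2]); return np.c_[p[0]+c*M[:,0]-s*M[:,1],p[1]+s*M[:,0]+c*M[:,1],M[:,2]]
f=least_squares(lambda p:(project(0,k,W(p,M))-uv).ravel(),[.51,.197,0],loss="soft_l1")
print("mould",f.x,"res px",np.round(project(0,k,W(f.x,M))-uv,1).tolist())
p=f.x
kn=unproj(k,[[314,121]],.075)[0]; ps=W(p,np.array([[.046,.038,0]]))[0]; d=kn-ps
print("knob",kn,"dist",np.hypot(*d[:2]),"angle in mould",np.arctan2(d[1],d[0])-p[2],"zero",np.arctan2(22-38,-2-46))
print("pred ball",W(p,M[4:5]))
# tray
snap("wrist","w2")  # keep order: segment in tray needs tray image; use top
vision.snapshot("top"); kt=vision.get_calibration("top")
R_=models.regions_of("tray","top"); m=R_[0]["pixels"]; print(R_[0]["score"],m.sum())
v,u=np.nonzero(m); P=unproj(kt,np.c_[u,v],.028)[:,:2]
print("tray top",cv2.minAreaRect((P*1000).astype(np.float32)))
k=np.load("pics/w_tray.npy",allow_pickle=True).item()
im=cv2.imread("pics/w_tray.png")
# straight rim edge midpoints seen in wrist picture, outer
E=unproj(k,[[302,60],[293,190],[411,60],[396,190],[360,14],[340,222]],.028);print("edges",E.round(4).tolist())
print("floor corners-ish/finished", unproj(k,[[345,65],[372,89],[335,93]],.016).round(4).tolist())
E
```

```text
[[294.87188720703125, 34.213218688964844], [417.29949951171875, 61.394962310791016], [380.6422424316406, 203.979248046875], [271.62164306640625, 183.301513671875]]
mould [0.51276713 0.19410216 0.18678879] res px [[0.1, -0.0], [0.3, -0.0], [0.7, 0.6], [-1.0, -0.6], [-0.1, -0.7], [-0.1, 1.1]]
knob [0.50492372 0.21592829 0.075     ] dist 0.051898120658373716 angle in mould -2.846429253506834 zero -2.819842099193151
pred ball [[0.57031093 0.13679142 0.0895    ]]
0.63 982
tray top ((515.5301513671875, 159.10614013671875), (174.8863067626953, 97.26370239257812), 11.339234352111816)
edges [[0.5755, -0.088, 0.028], [0.4234, -0.1345, 0.028], [0.625, -0.2107, 0.028], [0.4749, -0.2621, 0.028], [0.6469, -0.1333, 0.028], [0.4064, -0.2099, 0.028]]
floor corners-ish/finished [[0.5921, -0.1387, 0.016], [0.5793, -0.1815, 0.016], [0.5573, -0.1397, 0.016]]
```

```bash
cat >> h.py <<'E'
MP=np.array([0.5128,0.1941,0.187])
def mw(x,y,z): c,s=np.cos(MP[2]),np.sin(MP[2]); return [MP[0]+c*x-s*y,MP[1]+s*x+c*y,z]
def hd(th,z): a=-2.820-th; return mw(.046+.0506*np.cos(a),.038+.0506*np.sin(a),z), down(1.893-th+MP[2])
def ball(th): a=np.radians(35)-th; return mw(.080*np.sin(a),-.067,.024+.080*np.cos(a)+.006)
E
python3 - <<'E'
from h import *
p,q=hd(0.03,.14); gripper_to(.034,10); r.move_to(p,q); state()
p,q=hd(0.03,.083); print("hit",r.move_l(p,vel=.08,guard=6))
gripper_to(.015,5); state()
for th in np.arange(.2,1.71,.25):
    p,q=hd(th,.083); r.move_l(p,q,vel=.08); print(round(th,2),end=" "); state()
snap("top","top1")
gripper_to(.04); p[2]=.16; r.move_l(p,vel=.15)
r.move_to([0.42,0.18,0.33],down(0.187)); im,k=snap("wrist","w3"); marks("wrist",["hold_down_knob","lever_knob"])
state()
E
```

```text
t 8.53 ee [0.5061 0.2167 0.1402] F [-0.2 -0.5  0.2] op 0.0341 ff 0.0
hit False
t 9.91 ee [0.5061 0.2167 0.0831] F [0.4 0.5 0.3] op 0.0149 ff 0.0
0.2 t 10.22 ee [0.5026 0.2247 0.083 ] F [ 0.  -0.1 -0.9] op 0.0152 ff 0.0
0.45 t 10.62 ee [0.5004 0.2369 0.0829] F [0.3 0.5 0.8] op 0.015 ff 0.0
0.7 t 11.03 ee [0.5013 0.2494 0.0829] F [ 0.2 -0.3  0.9] op 0.0151 ff 0.0
0.95 t 11.43 ee [0.5052 0.2614 0.0829] F [ 0.8 -0.4  0.3] op 0.015 ff 0.0
1.2 t 11.82 ee [0.5119 0.272  0.0829] F [ 0.3 -0.6  0.2] op 0.015 ff 0.0
1.45 t 12.22 ee [0.521  0.2806 0.083 ] F [ 0.1 -0.5 -0.2] op 0.0148 ff 0.0
1.7 t 12.62 ee [0.5319 0.2868 0.083 ] F [-0.5  0.7  0.9] op 0.0151 ff 0.0
hold_down_knob [([0.5338, 0.2893, 0.0611], 0.79), ([0.6695, 0.4238, -0.0014], 0.69), ([0.5061, -0.0026, 0.0009], 0.33)]
lever_knob [([0.5704, 0.1394, 0.0919], 0.74)]
t 15.0 ee [0.4203 0.1804 0.3281] F [-0.1  0.2  0.2] op 0.0395 ff 0.0
```

View pics/w3.png

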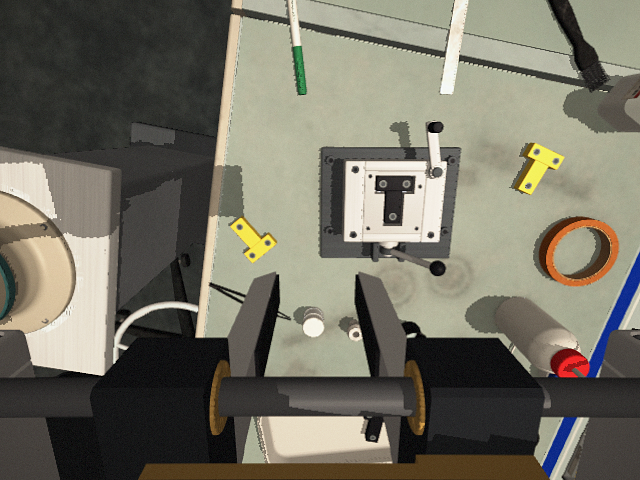

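The hold-down now points away from the block, with its knob at (435,128). The cavity with the casting is open at (395,200), and the lever ball is at (437,268). The lever pull comes next.

```bash
python3 - <<'E'
from h import *
q=down(MP[2]+np.pi/2)
p=ball(0.015); a=list(p); a[2]=.16
gripper_to(.042,15); r.move_to(a,q); print("hit",r.move_l(p,vel=.08,guard=6)); gripper_to(.008,15); state()
for th in list(np.arange(.17,1.2,.15))+[1.235]:
    r.move_l(ball(th),vel=.08); print(round(th,2),end=" "); state()
gripper_to(.042); e=list(ball(1.235)); e[2]=.17; r.move_l(e); 
r.move_to([0.42,0.18,0.33],down(0.187)); im,k=snap("wrist","w4"); marks("wrist",["hold_down_knob","lever_knob","casting"])
print("exp ball",ball(1.22))
# predicted stem-end/crossbar corners on casting top, to compare
P=np.array([mw(x/1e3,y/1e3,.058) for x,y in ((-22,31),(22,31),(22,13),(10,13),(10,-27),(-10,-27),(-10,13),(-22,13))])
im=cv2.imread("pics/w4.png"); cv2.polylines(im,[np.round(project(0,k,P)*8).astype(int).astype(np.int32)],True,(0,0,255),1,0,3)
cv2.imwrite("pics/w4c.png",cv2.resize(im[100:300,280:500],None,fx=3,fy=3,interpolation=cv2.INTER_CUBIC)[:600,:660]); state()
E
```

```text
hit False
t 18.24 ee [0.5695 0.1368 0.0965] F [-0.4  1.1 -0.2] op 0.0163 ff 15.0
0.17 t 18.55 ee [0.558  0.1347 0.103 ] F [-1.3  0.5  2.4] op 0.0168 ff 15.0
0.32 t 18.85 ee [0.5468 0.1326 0.1071] F [-1.1  2.1  3.3] op 0.0168 ff 15.0
0.47 t 19.15 ee [0.5357 0.1305 0.1097] F [-1.6  3.4  5. ] op 0.0169 ff 15.0
0.62 t 19.45 ee [0.5245 0.1284 0.1105] F [-1.   3.2  6. ] op 0.0169 ff 15.0
0.77 t 19.75 ee [0.5129 0.1262 0.1097] F [-1.4  3.8  7.7] op 0.0166 ff 15.0
0.92 t 20.05 ee [0.5011 0.124  0.107 ] F [-1.2  3.1  8.8] op 0.0169 ff 15.0
1.07 t 20.35 ee [0.4894 0.1218 0.1021] F [-2.7  3.4  8.5] op 0.0163 ff 15.0
1.24 t 20.67 ee [0.4777 0.1196 0.0946] F [-4.7  3.2  4.8] op 0.017 ff 15.0
hold_down_knob [([0.5333, 0.2846, 0.0645], 0.82)]
lever_knob [([0.4858, 0.1247, 0.0932], 0.63)]
casting [([0.3486, 0.1023, -0.0041], 0.75), ([0.6897, 0.2626, 0.0008], 0.75), ([0.5113, 0.1988, 0.0448], 0.56)]
exp ball [np.float64(0.48028144441138765), np.float64(0.11975836618923857), np.float64(0.09561147022264466)]
t 23.62 ee [0.42   0.1799 0.3295] F [0.  0.4 0.6] op 0.0419 ff 0.0
```

View pics/w4c.png

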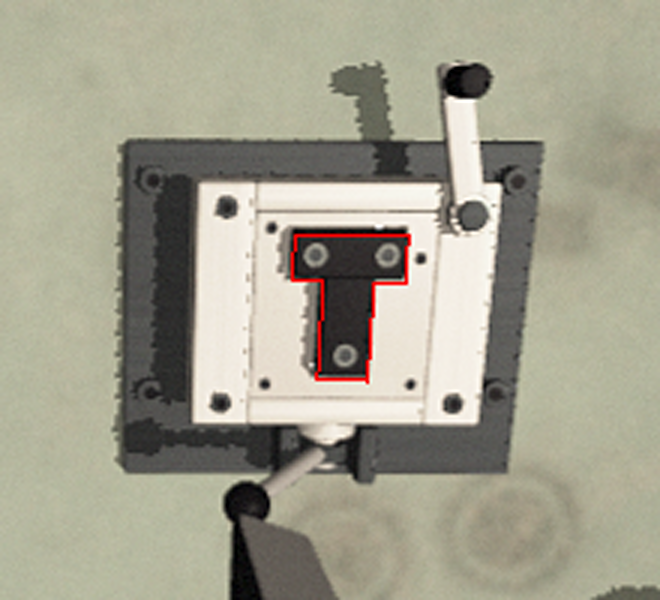

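The casting stands raised on the pins: its shadow shows at the left edge, and the predicted outline fits to about 1.5 mm. The lever ball is over on the robot side, at crop (247,502). I'll check its angle, then grasp, lift and carry.

```bash
python3 - <<'E'
from h import *
k=np.load("pics/w4.npy",allow_pickle=True).item()
b=np.array([280+247/3,100+502/3]); 
ths=np.arange(.9,1.3,.01); B=np.array([ball(t) for t in ths])-[0,0,.006]
e=np.linalg.norm(project(0,k,B)-b,axis=1); print("lever th",ths[e.argmin()],e.min())
if ths[e.argmin()]<1.1: raise SystemExit
q=down(MP[2]); gripper_to(.046,25)
r.move_to(mw(0,.001,.13),q); hit=r.move_l(mw(0,.001,.0725),vel=.06,guard=5); print("hit",hit); state()
if not hit:
    gripper_to(.012,25); state()
    if .017<telemetry.current_opening()<.024:
        r.move_l(mw(0,.001,.11),vel=.06); r.move_l(mw(0,.001,.2)); state()
        snap("wrist","w5")
E
```

```text
lever th 1.1400000000000001 0.6855526583065584
hit False
t 25.93 ee [0.513  0.1952 0.0728] F [ 0.3 -0.1 -0.2] op 0.046 ff 0.0
t 26.45 ee [0.5126 0.1951 0.0727] F [ 0.4 -0.4  1. ] op 0.0199 ff 25.0
t 27.98 ee [0.5119 0.1949 0.199 ] F [-0.2  0.4 -1.3] op 0.0195 ff 25.0
```

```bash
python3 - <<'E'
from h import *
ty=.31; c,s=np.cos(ty),np.sin(ty); T=lambda x,y,z:[.5271+c*x-s*y,-.1728+s*x+c*y,z]
q=down(ty)
r.move_l(T(-.055,-.003,.2),q,vel=.25); state(); r.move_l(T(-.055,-.003,.055),vel=.12)
print("hit",r.move_l(T(-.055,-.003,.029),vel=.03,guard=3)); state()
z=telemetry.current_ee_pos()[2]
if z<.036:
    gripper_to(.036); state(); r.move_l(T(-.055,-.003,.12)); 
    r.move_l([.42,-.165,.33],vel=.25); snap("wrist","w6"); marks("wrist",["tray","casting"]); state()
E
```

```text
t 29.73 ee [ 0.4756 -0.1915  0.2   ] F [0.3 0.3 0. ] op 0.0193 ff 25.0
hit True
t 31.79 ee [ 0.4754 -0.1923  0.0328] F [-0.3  0.1  4.1] op 0.0199 ff 25.0
t 32.27 ee [ 0.4748 -0.192   0.0324] F [ 0.   0.  -0.5] op 0.0356 ff 0.0
tray [([0.5223, -0.1673, -0.0019], 0.67)]
casting [([0.4718, -0.191, 0.008], 0.76)]
t 34.18 ee [ 0.4197 -0.1648  0.3283] F [-1.  -0.2 -0.4] op 0.036 ff 0.0
```

View pics/w6.png

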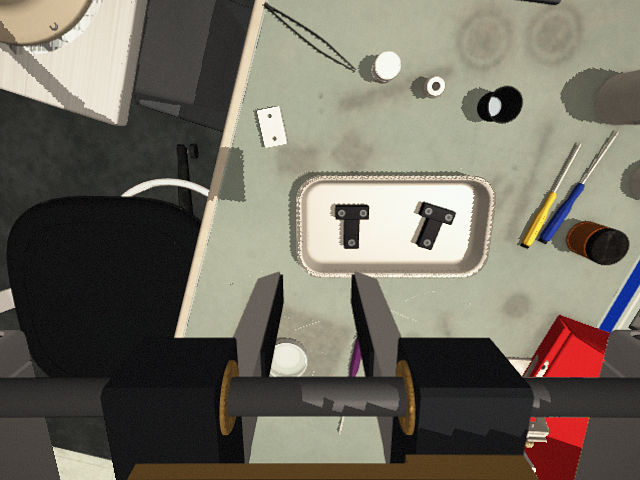

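The casting lies flat in the tray at (352,226), well clear of the finished one at (435,225), and the bystanders are undisturbed. Now I push the lever back.

```bash
python3 - <<'E'
from h import *
q=down(MP[2]+np.pi/2)
gripper_to(.042,20); p=ball(1.14); a=list(p); a[2]=.2
r.move_l([.42,-.0,.3],vel=.3); r.move_to(a,q); print("hit",r.move_l(p,vel=.1,guard=6)); gripper_to(.008,20); state()
for th in list(np.arange(1.0,.05,-.15))+[-.05]:
    r.move_l(ball(th),vel=.08)
state()
gripper_to(.042); e=list(ball(-.05)); e[2]=.17; r.move_l(e)
r.move_to([0.42,0.18,0.33],down(0.187)); im,k=snap("wrist","w7"); marks("wrist",["hold_down_knob","lever_knob"])
cv2.imwrite("pics/w7c.png",cv2.resize(im[90:310,270:510,::-1],None,fx=2.5,fy=2.5)); state()
E
```

```text
hit False
t 38.01 ee [0.4857 0.1213 0.0993] F [-1.2  2.4  1.9] op 0.0166 ff 20.0
t 40.4 ee [0.5737 0.1374 0.0927] F [-1.   0.2  0.8] op 0.0081 ff 0.0
hold_down_knob [([0.5321, 0.2911, 0.0627], 0.85), ([0.5915, 0.0058, 0.0013], 0.32), ([0.5767, -0.1563, -0.0006], 0.27)]
lever_knob [([0.527, 0.1312, 0.0999], 0.94)]
t 43.42 ee [0.4202 0.1799 0.3294] F [ 0.6 -0.1 -0.4] op 0.0417 ff 0.0
```

View pics/w7c.png

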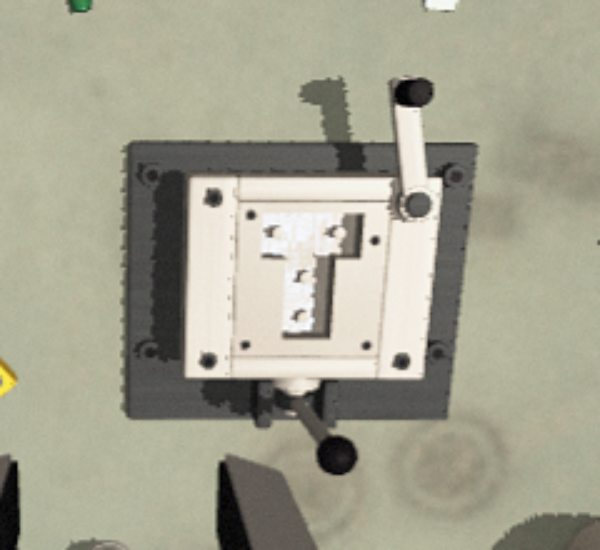

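The ball slipped out of the grip partway, and the lever now stands a little past upright, with the ball at crop (337,455). I'll straddle the ball along mould x and push it the rest of the way along its arc.

```bash
python3 - <<'E'
from h import *
k=np.load("pics/w7.npy",allow_pickle=True).item(); b=np.array([404.8,272.])
ths=np.arange(0,1.3,.01); e=np.linalg.norm(project(0,k,np.array([ball(t) for t in ths])-[0,0,.006])-b,axis=1); t0=ths[e.argmin()]; print("th",t0,e.min())
up=lambda th,dz=.013:(np.array(ball(th))+[0,0,dz]).tolist()
q=down(MP[2]); gripper_to(.044,10); r.move_to(up(t0,.06),q); print("hit",r.move_l(up(t0),vel=.08,guard=6)); gripper_to(.024,10); state()
for th in list(np.arange(t0-.1,0,-.12))+[-.04,-.09]:
    r.move_l(up(th),vel=.06); state()
gripper_to(.04); r.move_l(up(-.09,.07))
r.move_to([0.42,0.18,0.33],down(0.187)); im,k=snap("wrist","w8"); marks("wrist",["hold_down_knob","lever_knob"]); print(ball(0),ball(.15))
cv2.imwrite("pics/w8c.png",cv2.resize(im[90:310,270:510,::-1],None,fx=2.5,fy=2.5)); state()
E
```

```text
th 0.54 0.4513475745431512
hit False
t 45.77 ee [0.5309 0.1293 0.1229] F [ 0.  -1.   0.5] op 0.0239 ff 0.0
t 46.05 ee [0.539  0.1309 0.1217] F [-1.3 -0.9  0.8] op 0.0242 ff 0.4
t 46.36 ee [0.5488 0.1327 0.1194] F [ 0.6 -0.4  0.3] op 0.0239 ff 0.0
t 46.67 ee [0.5576 0.1343 0.1161] F [0.2 0.6 0.1] op 0.0238 ff 0.0
t 46.98 ee [0.5658 0.1359 0.1117] F [ 0.5 -1.2 -0. ] op 0.0242 ff 0.0
t 47.28 ee [0.5721 0.1371 0.1066] F [-3.9 -0.3  4.3] op 0.0239 ff 2.8
t 47.53 ee [0.5727 0.1372 0.1057] F [-10.1  -2.6  17.7] op 0.0241 ff 9.7
hold_down_knob [([0.5356, 0.289, 0.0619], 0.68)]
lever_knob [([0.5715, 0.1434, 0.0877], 0.97), ([0.5064, 0.1999, 0.0249], 0.63)]
[np.float64(0.5703422608325507), np.float64(0.1367988328248318), np.float64(0.09553216354311936)] [np.float64(0.5602137151780667), np.float64(0.13488240400316548), np.float64(0.10165344330434414)]
t 49.62 ee [0.4205 0.1796 0.3281] F [ 0.1 -0.1 -0.1] op 0.0402 ff 0.0
```

View pics/w8c.png

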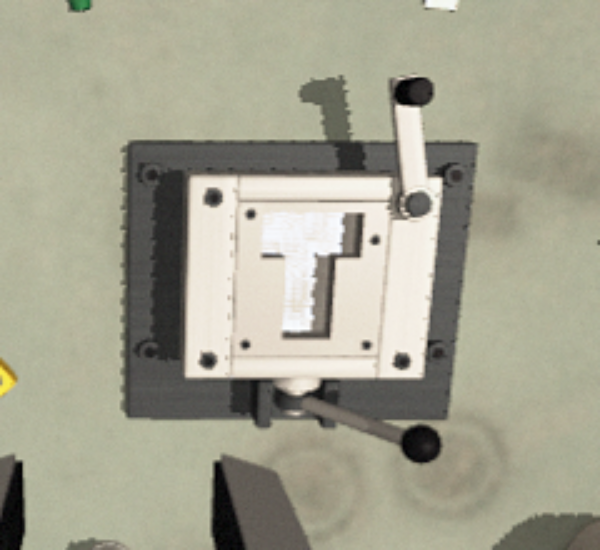

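The lever is fully over against its stop, with the ball at crop (421,443). The pins are down and the hold-down is still clear, so I'm handing in.

```bash
python3 -c "
from h import *
r.hold(.2); print(r.sign_off()); state()"
```

```text
the job is handed in; nothing more can be done
None
the job is handed in; nothing more can be done
```

I handed the job in at about 50 s of the 67 s limit, with no verdict returned: the casting lies flat in the tray clear of the finished one, the lever is fully back with the pins down (after slipping from the grip once), and the hold-down is swung clear.

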